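# Restock the candle trays

### The job

Restock the two candle trays, the blue and the orange one, on the table. In each tray first bring the older jar (its dot has a white middle) forward from the far place to the empty near place, then stand the new jar with the plain dot of the tray's colour on the far place behind it. Centre every jar upright on its coloured disc, set the glass down gently, and leave the jar with the green dot, the tin and the card boxes where they are.

Things in the scene. Friction and masses are not known exactly. Their poses are not given: they have to be found in the camera images.
- tray_blue: Blue tray: fixed wooden tray 200 x 110 mm, rim 14 mm high and 5 mm thick, floor 5 mm above the table; two blue discs (84 mm) on its floor, blue strip at its near end. Origin: centre of its underside; +x along the tray, away from the robot: near place centred at x = -45 mm, far place at x = +45 mm, both y = 0. Left or right on the table, turned up to 12 degrees.
- tray_orange: Orange tray: fixed wooden tray 200 x 110 mm, rim 14 mm high and 5 mm thick, floor 5 mm above the table; two orange discs (84 mm) on its floor, orange strip at its near end. Origin: centre of its underside; +x along the tray, away from the robot: near place centred at x = -45 mm, far place at x = +45 mm, both y = 0. Left or right on the table, turned up to 12 degrees.
- old_blue: Older blue jar: loose round straight-sided glass candle jar, 68 mm wide at the grip (lid 69), 82 mm tall, about 0.32 kg; a blue dot, 42 mm across, on the lid with a white middle (older stock). Origin: centre of its underside, z up, yaw of no meaning. Stands at the start on the far place of the blue tray, its underside 5 mm above the table.
- old_orange: Older orange jar: loose round straight-sided glass candle jar, 68 mm wide at the grip (lid 69), 82 mm tall, about 0.32 kg; an orange dot, 42 mm across, on the lid with a white middle (older stock). Origin: centre of its underside, z up, yaw of no meaning. Stands at the start on the far place of the orange tray, its underside 5 mm above the table.
- new_blue: New blue jar: loose round straight-sided glass candle jar, 68 mm wide at the grip (lid 69), 82 mm tall, about 0.32 kg; a plain blue dot, 42 mm across, on the lid (new stock). Origin: centre of its underside, z up, yaw of no meaning. Stands at the start on the table in a row of three jars between the trays.
- new_orange: New orange jar: loose round straight-sided glass candle jar, 68 mm wide at the grip (lid 69), 82 mm tall, about 0.32 kg; a plain orange dot, 42 mm across, on the lid (new stock). Origin: centre of its underside, z up, yaw of no meaning. Stands at the start on the table in a row of three jars between the trays.
- other_green: Green-dotted jar, of no tray here, to be left alone: loose round straight-sided glass candle jar, 68 mm wide at the grip (lid 69), 82 mm tall, about 0.32 kg; a plain green dot, 42 mm across, on the lid. Origin: centre of its underside, z up, yaw of no meaning. Stands on the table in the same row of three jars.
- tin: loose flat gold-coloured tin, 61 x 88 x 22 mm, lying on the table between a tray and the brown display box; to be left alone. Origin: about the centre of its underside, y along its length, z up. The display box is fixed, 0.2 m high, with a dark board on it up to 0.54 m; its nearest corner is at x = 0.505, y = -0.03 and it widens behind that: pass in front of it.
- cards: loose flat clear card box with white cards, 65 x 92 x 19 mm, lying on the table between a tray and the brown display box; to be left alone. Origin: about the centre of its underside, y along its length, z up.
There are look-alikes about, which are no part of the job. Leave any black look-alike of the old_blue alone.

How it is judged:
By the outcome, as a careful person would: the job done as asked, in the order asked, and still so for the second after the job is handed in, with the robot touching nothing.
It also fails if it takes over 112 s, if anything falls off the work surface, if the arm or the gripper's body presses on something with over 40 N, if the wrist force passes 120 N, or if a joint passes its speed limit or range.

### The arm

A 6-joint arm with a two-finger parallel gripper is mounted at the origin on a cart in front of the work surface, level with it; the furniture and walls round the work are solid. World frame = base frame: x ahead of the robot, y to its left, z up, the work surface at z = 0. Lengths are in mm, angles in rad, forces in N, time in s.
With the tool pointing down it reaches from about 300 to 775 mm from the base axis. Payload 14.6 kg.
Tool frame: the origin (TCP) lies on the centre line of the jaws, within the pads' length; the fingertips stand ahead of it and the grasp point (between the pads) is the TCP (manip.tip_reach is the z of the fingertips in the tool frame, in mm); z points along the fingers, y is the direction in which the jaws open and shut (so a half turn about z gives the same grasp; the last joint's range is limited). The gripper opens to 94 mm and grips with 3 to 60 N. Pads are 16 mm wide; open, the fingers measure 119 mm over their backs; the gripper's body (75 mm by 177 mm) begins 78 mm behind the grasp point.
Start: joints at [-1.289, 0.3, 1.521, -0, 1.321, -0.067], TCP at [187.966, -516.873, 224.446] pointing down, gripper open.
Joint ranges: [-3.03, 3.03], [-0.79, 2.21], [0.23, 2.52], [-1.04, 4.18], [0, 3.07], [-2.55, 2.55]. Speed limits (rad/s): [2.22, 2.22, 2.57, 3.14, 3.14, 3.14].

### API

Orientations are given as [roll, pitch, yaw] about the fixed x, y, z axes, in that order (R = Rz(yaw) Ry(pitch) Rx(roll)).
In Python, from cell import manip, camera, search_frame, masks_of, tip_of gives the robot as it stands.
- The arm moves only by the tool send_rows, never from a script. Its argument "plan" is a list of rows, each an object with "travel": the shift along the tool's x, y, z in mm, a list of three; "delta_rot": the turn, a rotation vector about the tool's x, y, z in degrees, a list of three; "fingers": the gripper's target within -1 to 1 (shut at 1, half-way at 0, fully open at -1). In form: [{"travel": [dx, dy, dz], "delta_rot": [wx, wy, wz], "fingers": fingers}, ...]. A call has 1 to 20 rows; each row shifts and turns the commanded pose from where the row before left it, along the tool's axes as they then stand; what a row does not reach is not made up. A row lasts 1/8 s, in which the tool goes at most 62.5 mm and 10.7 degrees, less where a joint would pass 70% of its speed; a pose out of reach is approached as far as the arm can. A call is refused whole if a number of a shift passes 62.5 or a number of a turn 10.7, either way. A call with a gripper value outside its range is refused whole. The fingers move at their own pace and stop on an object; "grip_force" is the grip in N (left out, the last holds). Time passes only in rows, so rows that do not move let the fingers close. It gives the time, the measured TCP pose, the force and the opening at its end, in the units of the state.
- manip.read_state(): the state, without advancing time (a new reading comes with each control period).
- camera(name): name is "scene" or "top"; returns a dict with "color" (384x512x3 uint8, red, green, blue), "z_map" (384x512 float32, mm along the optical axis (not along the pixel's ray), 0 where there is no reading), "fov_y" (degrees; the focal length in pixels is half the picture's height over the tangent of half this angle, whatever the lens; pixels are square), "cx", "cy" (the principal point, pixels), "world_from_camera" (4x4, takes a point from camera to world coordinates). Camera axes: x right, y up, looking along -z (the intrinsics and any distortion apply to the point x, -y, -z); pixel columns grow to the right and rows downward; lengths in mm; the calibration is good to about 2 mm. A picture is of the moment at which its call begins.
- manip.sign_off(): hands the job in, once; it reports no verdict.
Trained networks look in the newest picture that a camera, given by its name, has taken for a name from the list of things; names that differ only in an ending like _2 or _b are one class to them, and where a whole thing is asked for, a point or a joint stands for the part that bears it (a point fixed in the world has none). Each returns a list of dicts, best first, with "confidence" (0 to 1); they miss things now and then, are a little off and sometimes report something else, mostly with a low value. They report only what shows in the picture. A call takes as long as a camera call. They do not tell look-alikes from the thing itself.
- search_frame(name, camera): "at" ([x, y, z] in mm, in the coordinates of the camera as it stood for that picture, good to about 4 mm: the middle of the surface that is visible of it).
- masks_of(name, camera): "region" (384x512 bool, what is visible of it).
- tip_of(name, camera): "at" ([x, y, z] in mm, in the coordinates of the camera as it stood for that picture, good to about 4 mm: a listed point, or the origin of a listed thing).
The state is a dict: "clock": time; "joints": joint angles; "qd": joint speeds; "effort": joint torques, N m; "eef_pos": TCP position; "eef_rot": TCP orientation; "wrist_force": force on the tool from outside, world axes, zero at the start; "moment": the same for the moment, N m; "finger_gap": finger opening in mm.
Only numpy, scipy, OpenCV 4.12 (cv2) and the standard library are available. Lean on these libraries where they do the work, as an engineer would, in place of code of your own. Each camera call takes 0.05 s, during which the arm holds its last target. There are 200 camera calls.

## Working session

There is one attempt and no reset: what is moved stays moved. The work goes in short steps, Python scripts to look and compute and a tool call to move; the robot and the scene stay as the last step left them, time stands still between calls to the robot, and variables do not carry over. Pictures are saved under pics/ and viewed, about 12 in all and at most 16, crops included, and the job is handed in when it is done.

Besides the shell and the picture viewer there is one more tool, called after "Emit:" by a JSON object that holds its "fn" and its "kwargs", one argument or row to a line. send_rows: Moves the arm, as the interface text tells. Its arguments: {"type":"object","properties":{"plan":{"type":"array"},"grip_force":{"type":"number"}},"required":["plan"]}

```bash
ls; mkdir -p pics; python3 - <<'E'
from cell import manip,camera
import cv2
print(manip.read_state(), manip.tip_reach)
for n in("scene","top"):
    c=camera(n);cv2.imwrite(f"pics/{n}0.png",c["color"][:,:,::-1]);print(n,{k:v for k,v in c.items() if k not in("color","z_map")})
E
```

```text
pics
{'clock': 0.0, 'joints': array([-1.28859158e+00,  3.00466649e-01,  1.52156713e+00,  2.06347860e-05,
        1.32068201e+00, -6.65815552e-02]), 'qd': array([-0.00131822,  0.00019889,  0.00192375,  0.00131251,  0.00117969,
        0.00032925]), 'effort': array([ 8.76952035e-04, -5.31806231e+01, -3.52738667e+01,  7.08495034e-02,
        2.44282099e-02, -1.36215681e-04]), 'eef_pos': array([ 187.91370644, -516.65720517,  223.89465476]), 'eef_rot': array([-3.14047333e+00, -9.46678683e-05,  3.48781129e-01]), 'wrist_force': array([ 0.69876918,  0.27448982, -1.23160057]), 'moment': array([ 0.02833254,  0.05172685, -0.03150375]), 'finger_gap': 93.81307057688466} 19.0
scene {'fov_y': 55.522523740685386, 'cx': 258.1721096005534, 'cy': 195.9187609725685, 'world_from_camera': array([[-8.65617458e-01,  3.27787378e-01, -3.78499473e-01,
         9.96082343e+01],
       [-5.00696601e-01, -5.71277942e-01,  6.50341777e-01,
         6.53778468e+02],
       [-3.05457370e-03,  7.52460595e-01,  6.58630186e-01,
         7.10172759e+02],
       [ 0.00000000e+00,  0.00000000e+00,  0.00000000e+00,
         1.00000000e+00]])}
top {'fov_y': 51.092410680626045, 'cx': 256.94053643220997, 'cy': 186.21362182835082, 'world_from_camera': array([[-7.05172625e-03,  9.88526686e-01, -1.50881625e-01,
         2.81112229e+02],
       [-9.99974780e-01, -6.84366028e-03,  1.89822708e-03,
        -6.16769755e+00],
       [ 8.43865544e-04,  1.50891206e-01,  9.88550015e-01,
         1.24450688e+03],
       [ 0.00000000e+00,  0.00000000e+00,  0.00000000e+00,
         1.00000000e+00]])}
```

View pics/top0.png

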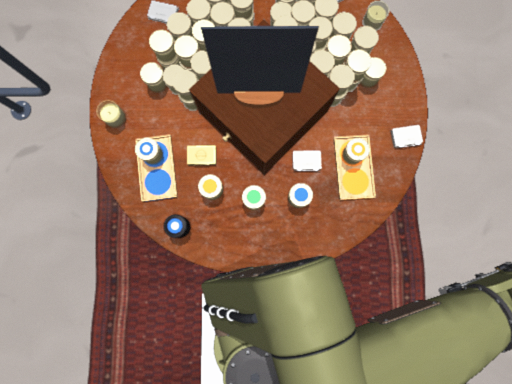

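View pics/scene0.png

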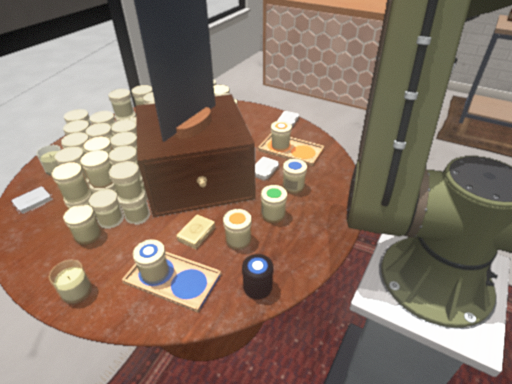

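The top view shows the blue tray at (156,168) on the left, with old_blue on its far place at (149,150). The orange tray is at (355,168) on the right, with old_orange at (358,150). The row of three is new_orange (210,186), other_green (254,197) and new_blue (301,195). What could be mistaken for these:
- **Black jar (176,226):** looks like old_blue, but it stands off the tray.
- **Candles at the back:** undotted, around the display box.
- **Open candles (111,113) and (376,13):** not part of the job.

I'll measure next and make one close crop to check.

```bash
cat > h.py <<'E'
import numpy as np,cv2
from cell import manip,camera
def rays(c):
    h,w=c["z_map"].shape;f=h/2/np.tan(np.radians(c["fov_y"]/2))
    u,v=np.meshgrid(np.arange(w),np.arange(h))
    d=np.stack([(u-c["cx"])/f,-(v-c["cy"])/f,-np.ones((h,w))],-1)
    M=c["world_from_camera"];return d@M[:3,:3].T,M[:3,3]
def world(c):
    d,o=rays(c);return o+d*c["z_map"][...,None]
def plane(c,z):
    d,o=rays(c);return o+d*((z-o[2])/d[...,2])[...,None]
def hsv(c): return cv2.cvtColor(c["color"],cv2.COLOR_RGB2HSV)
def blobs(m,amin=30):
    n,l,s,ce=cv2.connectedComponentsWithStats(m.astype(np.uint8))
    return [(l==i,s[i],ce[i]) for i in range(1,n) if s[i][4]>=amin]
def lids(c,lo=74,hi=100):
    W=world(c);m=(W[...,2]>lo)&(W[...,2]<hi)&(W[...,0]<520)&(c["z_map"]>0)
    H=hsv(c);out=[]
    for b,s,ce in blobs(m,150):
        z=np.median(W[b][:,2]);P=plane(c,z)[b][:,:2]
        (x,y),r=cv2.minEnclosingCircle(P.astype(np.float32))
        sat=b&(H[...,1]>130);hue=np.median(H[...,0][sat]) if sat.any() else -1
        out.append((np.round(ce),P.mean(0).round(1),np.round([x,y,r],1),round(float(z),1),int(s[4]),hue,W[b].std(0).round(1)[2]))
    return out
E
python3 - <<'E'
from h import *
c=camera("top")
for o in lids(c):print(o)
W=world(c);H=hsv(c)
print("table z",np.median(W[205:215,230:240,2]))
m0=(H[...,1]>140)&(abs(W[...,2])<25)
for n,m,cols in(("blue",m0&(H[...,0]>100)&(H[...,0]<125),(120,200)),("orange",m0&(H[...,0]>14)&(H[...,0]<24)&(H[...,2]>180),(320,390))):
    m[:,:cols[0]]=0;m[:,cols[1]:]=0
    for b,s,ce in blobs(m,20):
        P=plane(c,6)[b][:,:2];print(n,ce.round(),s,P.mean(0).round(1),np.round(cv2.minEnclosingCircle(P.astype(np.float32))[1],1))
im=c["color"][120:250,120:400,::-1]
cv2.imwrite("pics/crop.png",cv2.resize(im,None,fx=2.8,fy=2.8,interpolation=cv2.INTER_CUBIC))
E
```

```text
(array([209., 186.]), array([460.2, 131.6]), array([460.3, 131.6,  34.1]), 80.8, 419, np.float64(25.0), np.float64(2.4))
(array([300., 195.]), array([ 432.7, -134.2]), array([ 432.2, -133.8,   34.5]), 80.9, 422, np.float64(105.0), np.float64(2.3))
(array([253., 197.]), array([427.6,   3.6]), array([427.7,   3.4,  33.9]), 80.8, 421, -1, np.float64(2.3))
(array([174., 226.]), array([344.8, 230.8]), array([345. , 230.7,  34.2]), 80.7, 439, np.float64(107.0), np.float64(2.5))
table z -1.4028769134297363
blue [161. 155.] [148 142  20  24 111] [572.5 292. ] 38.9
blue [157. 181.] [145 170  26  24 476] [487.3 302.1] 39.1
orange [342. 151.] [340 144   7  15  21] [ 580.5 -277.5] 24.3
```

View pics/crop.png

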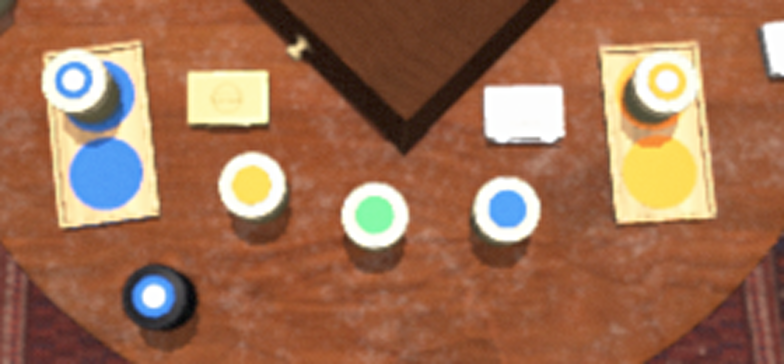

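The crop confirms the choice: white-middled dots on both far jars, plain orange, green and blue dots in the row, and the black look-alike off the tray. Next I'll fit the trays and the far lids.

```bash
sed -i 's/<520/<640/' h.py; python3 - <<'E'
from h import *
c=camera("top")
for o in lids(c,78):
    if o[1][0]>520 and abs(o[1][1])>230: print(o)
W=world(c);H=hsv(c)
for n,lo,hi in(("blue",125,185),("orange",330,380)):
    m=(W[...,2]<25)&(H[...,2]>150);m[:,:lo]=0;m[:,hi:]=0;m[:130]=0;m[210:]=0
    b=max(blobs(m,50),key=lambda q:q[1][4])[0]
    P=plane(c,12)[b][:,:2].astype(np.float32)
    print(n,cv2.minAreaRect(P),P[:,0].min(),P[:,0].max())
    # near disc
    if n=="orange":
        d=b&(H[...,1]>180)&(H[...,0]>15)
        for k,s,ce in blobs(d,30): 
            Q=plane(c,6)[k][:,:2];print(" disc",ce.round(),s,Q.mean(0),Q.min(0),Q.max(0))
    else:
        d=b&(H[...,0]>100)&(H[...,0]<125)&(H[...,1]>140)
        for k,s,ce in blobs(d,30): 
            Q=plane(c,6)[k][:,:2];print(" disc",ce.round(),s,Q.mean(0),Q.min(0),Q.max(0))
s=camera("scene")
for o in lids(s,76): 
    if o[4]<900:print("S",o[0],o[1],o[2],o[3],o[5])
Ws=world(s);print("scene table z",np.median(Ws[300:310,100:120,2]))
E
```

```text
(array([146., 149.]), array([572.4, 319.9]), array([571.9, 319.4,  35.4]), 84.9, 417, np.float64(107.0), np.float64(2.5))
(array([357., 149.]), array([ 566.5, -305.1]), array([ 566.5, -305.1,   34.7]), 85.8, 416, np.float64(24.0), np.float64(2.5))
blue ((526.4766235351562, 312.44891357421875), (255.73060607910156, 186.96592712402344), 1.1651577949523926) 400.03845 652.41455
 disc [162. 154.] [150 142  18  24  98] [576.0377004  290.25920906] [539.75421917 274.65481821] [614.15969745 327.13601898]
 disc [157. 181.] [145 170  26  24 475] [487.30527663 302.08374656] [450.85939754 262.97450377] [523.83866384 340.95503006]
orange ((521.963134765625, -314.94708251953125), (155.40933227539062, 255.45980834960938), 88.02373504638672) 395.68332 647.99445
S [281. 127.] [ 565.8 -299.9] [ 564.6 -300.4   41.8] 87.0 19.0
S [295. 166.] [ 434.6 -133.4] [ 433.6 -134.1   37.6] 81.9 110.0
S [222. 181.] [572.7  32.9] [578.9  28.3  94.7] 88.1 11.0
S [274. 194.] [429.5   4.5] [429.6   4.6  37.3] 82.0 -1
S [237. 219.] [462.3 132.7] [462.2 132.   36. ] 82.2 19.0
S [149. 252.] [572.9 321.6] [572.4 320.9  38.7] 87.0 110.0
S [446. 273.] [-3.  55.8] [-0.5 11.  91.6] 87.0 -1
S [258. 266.] [347.2 232.2] [347.6 232.   36.1] 82.2 109.0
scene table z 0.4878681991094709
```

```bash
cat > tray.py <<'E'
from h import *
from scipy.optimize import minimize
def fit(c,near,yaw0,dbg=None):
    # edge fit: bright/green-ish tray against red-brown table; soft box score on (G channel - table)
    W=world(c);P=plane(c,12)[...,:2]
    I=c["color"].astype(float);S=np.clip((np.maximum(I[...,1],I[...,2])-105)/50,0,1)
    ok=(W[...,2]<25)
    def sc(p):
        d=P-p[:2];ct,st=np.cos(p[2]),np.sin(p[2])
        a=abs(d[...,0]*ct+d[...,1]*st)-100;b=abs(-d[...,0]*st+d[...,1]*ct)-55
        q=np.maximum(a,b);w=ok&(q<14)
        ins=1/(1+np.exp(q[w]/1.5));return ((ins-S[w])**2).sum()
    best=None
    for y in yaw0+np.radians([-8,-4,0,4,8]):
        x0=[near[0]+45*np.cos(y),near[1]+45*np.sin(y),y]
        r=minimize(sc,x0,method="Nelder-Mead",options=dict(initial_simplex=[x0]+[[x0[0]+8*(i==0),x0[1]+8*(i==1),y+.06*(i==2)] for i in range(3)]))
        if best is None or r.fun<best.fun:best=r
    x,y,t=best.x;u=np.array([np.cos(t),np.sin(t)]);o=best.x[:2]
    return o.round(1),round(np.degrees(t),2),"near",(o-45*u).round(1),"far",(o+45*u).round(1),round(best.fun,1)
if __name__=="__main__":
    for n in("top","scene"):
        c=camera(n)
        I=c["color"]
        if n=="top":print(I[168,140],I[168,125],I[168,345],I[168,325])
        print(n,"blue",fit(c,(487,302),0));print(n,"orange",fit(c,(487,-307),0))
        H=hsv(c);P=plane(c,5.5)[...,:2];W=world(c)
        for k,ctr,hr in(("blue",(487,302),(100,125)),("orange",(487,-307),(14,27))):
            m=(np.hypot(*(P-ctr).transpose(2,0,1))<52)&(W[...,2]<20)&(H[...,0]>=hr[0])&(H[...,0]<=hr[1])&(H[...,1]>175)
            m&=np.hypot(*(P-ctr).transpose(2,0,1))<52
            if m.any():
                Q=P[max(blobs(m,10),key=lambda q:q[1][4])[0]];print("  disc",k,Q.mean(0).round(1),(Q.max(0)+Q.min(0))/2,Q.max(0)-Q.min(0))
E
python3 tray.py
```

```text
[236 197 140] [160 103  78] [212 166 118] [162  99  67]
top blue (array([532.5, 308.2]), np.float64(7.18), 'near', array([487.9, 302.6]), 'far', array([577.2, 313.8]), np.float64(65.8))
top orange (array([ 530.5, -314. ]), np.float64(3.18), 'near', array([ 485.6, -316.5]), 'far', array([ 575.4, -311.5]), np.float64(70.1))
  disc blue [520.7 311.5] [520.72190745 310.94618608] [ 6.34303704 24.89513877]
  disc orange [ 517.2 -311.7] [ 518.01729356 -312.11665916] [ 9.62546539 34.82446686]
scene blue (array([535.6, 308.5]), np.float64(7.68), 'near', array([491. , 302.5]), 'far', array([580.2, 314.5]), np.float64(197.1))
scene orange (array([ 533.1, -311.5]), np.float64(5.65), 'near', array([ 488.4, -316. ]), 'far', array([ 577.9, -307.1]), np.float64(112.2))
```

Trays: blue near (489,302.5) and far (578,314), yaw about 7°. Orange near (487,-316) and far (577,-309.5), yaw about 4°. The two cameras agree to about 2 mm and the lid heights (81–87 mm) are right. I'll start with the older orange jar at (566,-303), keeping the tool at yaw 0.

Emit:
{"fn": "send_rows", "kwargs": {
  "plan": [
    {"travel": [0, 0, 0], "delta_rot": [0, 0, 10], "fingers": -1},
    {"travel": [0, 0, 0], "delta_rot": [0, 0, 10], "fingers": -1},
    {"travel": [20, -12, 0], "delta_rot": [0, 0, 0], "fingers": -1},
    {"travel": [38, -22, 5], "delta_rot": [0, 0, 0], "fingers": -1},
    {"travel": [38, -22, 5], "delta_rot": [0, 0, 0], "fingers": -1},
    {"travel": [38, -22, 5], "delta_rot": [0, 0, 0], "fingers": -1},
    {"travel": [38, -22, 5], "delta_rot": [0, 0, 0], "fingers": -1},
    {"travel": [38, -22, 5], "delta_rot": [0, 0, 0], "fingers": -1},
    {"travel": [38, -22, 5], "delta_rot": [0, 0, 0], "fingers": -1},
    {"travel": [38, -22, 5], "delta_rot": [0, 0, 0], "fingers": -1},
    {"travel": [38, -22, 5], "delta_rot": [0, 0, 0], "fingers": -1},
    {"travel": [38, -20, 5], "delta_rot": [0, 0, 0], "fingers": -1},
    {"travel": [16, -6, 0], "delta_rot": [0, 0, 0], "fingers": -1},
    {"travel": [0, 0, 0], "delta_rot": [0, 0, 0], "fingers": -1},
    {"travel": [0, 0, 0], "delta_rot": [0, 0, 0], "fingers": -1}
  ],
  "grip_force": 20
}}

```text
clock: 2.22
eef_pos: [565.4, -303.4, 179.4]
eef_rot: [3.142, 0.0, -0.001]
wrist_force: [-0.3, 0.0, -0.2]
finger_gap: 93.7
```

Emit:
{"fn": "send_rows", "kwargs": {
  "plan": [
    {"travel": [0, 0, 15], "delta_rot": [0, 0, 0], "fingers": -1},
    {"travel": [0, 0, 25], "delta_rot": [0, 0, 0], "fingers": -1},
    {"travel": [0, 0, 25], "delta_rot": [0, 0, 0], "fingers": -1},
    {"travel": [0, 0, 25], "delta_rot": [0, 0, 0], "fingers": -1},
    {"travel": [0, 0, 20], "delta_rot": [0, 0, 0], "fingers": -1},
    {"travel": [0, 0, 11], "delta_rot": [0, 0, 0], "fingers": -1},
    {"travel": [0, 0, 0], "delta_rot": [0, 0, 0], "fingers": -1},
    {"travel": [0, 0, 0], "delta_rot": [0, 0, 0], "fingers": 0},
    {"travel": [0, 0, 0], "delta_rot": [0, 0, 0], "fingers": 0.3},
    {"travel": [0, 0, 0], "delta_rot": [0, 0, 0], "fingers": 0.6},
    {"travel": [0, 0, 0], "delta_rot": [0, 0, 0], "fingers": 1},
    {"travel": [0, 0, 0], "delta_rot": [0, 0, 0], "fingers": 1}
  ]
}}

```text
clock: 3.72
eef_pos: [566.4, -303.5, 59.3]
eef_rot: [3.14, -0.001, -0.0]
wrist_force: [-0.1, -4.7, 6.6]
finger_gap: 68.2
```

Emit:
{"fn": "send_rows", "kwargs": {
  "plan": [
    {"travel": [0, 0, -5], "delta_rot": [0, 0, 0], "fingers": 1},
    {"travel": [0, 0, -15], "delta_rot": [0, 0, 0], "fingers": 1},
    {"travel": [0, 0, -15], "delta_rot": [0, 0, 0], "fingers": 1},
    {"travel": [-8, 1, 0], "delta_rot": [0, 0, 0], "fingers": 1},
    {"travel": [-16, 3, 0], "delta_rot": [0, 0, 0], "fingers": 1},
    {"travel": [-20, 3, 0], "delta_rot": [0, 0, 0], "fingers": 1},
    {"travel": [-18, 3, 0], "delta_rot": [0, 0, 0], "fingers": 1},
    {"travel": [-12, 2.5, 0], "delta_rot": [0, 0, 0], "fingers": 1},
    {"travel": [-5, 0, 0], "delta_rot": [0, 0, 0], "fingers": 1},
    {"travel": [0, 0, 12], "delta_rot": [0, 0, 0], "fingers": 1},
    {"travel": [0, 0, 10], "delta_rot": [0, 0, 0], "fingers": 1},
    {"travel": [0, 0, 6], "delta_rot": [0, 0, 0], "fingers": 1},
    {"travel": [0, 0, 2], "delta_rot": [0, 0, 0], "fingers": 1},
    {"travel": [0, 0, 0], "delta_rot": [0, 0, 0], "fingers": 1},
    {"travel": [0, 0, 0], "delta_rot": [0, 0, 0], "fingers": 1}
  ]
}}

```text
clock: 5.6
eef_pos: [487.2, -315.5, 63.7]
eef_rot: [3.141, -0.0, -0.0]
wrist_force: [-0.4, -0.1, -3.8]
finger_gap: 68.3
```

```bash
python3 - <<'E'
from h import *
s=camera("scene");c=camera("top")
for n,k in(("S",s),("T",c)):
    for o in lids(k,74,110):
        if o[1][1]<-250: print(n,o)
cv2.imwrite("pics/a.png",np.hstack([cv2.resize(s["color"][90:190,220:360,::-1],(560,400)),]))
E
```

```text
S (array([305., 133.]), array([ 480.5, -300.3]), array([ 484.2, -313.7,   67.5]), 90.8, 240, np.float64(11.0), np.float64(7.8))
```

View pics/a.png

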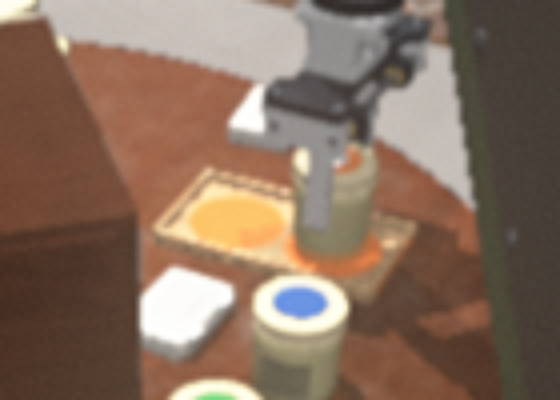

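The jar is over the near disc, at about (335,205) in the crop, and the far disc at (235,220) is now clear. I'll lower it the last 4 mm slowly and release.

Emit:
{"fn": "send_rows", "kwargs": {
  "plan": [
    {"travel": [0, 0, 1.5], "delta_rot": [0, 0, 0], "fingers": 1},
    {"travel": [0, 0, 1.2], "delta_rot": [0, 0, 0], "fingers": 1},
    {"travel": [0, 0, 0.8], "delta_rot": [0, 0, 0], "fingers": 1},
    {"travel": [0, 0, 0.5], "delta_rot": [0, 0, 0], "fingers": 1},
    {"travel": [0, 0, 0], "delta_rot": [0, 0, 0], "fingers": 1}
  ]
}}

```text
clock: 6.32
eef_pos: [487.0, -315.5, 59.4]
eef_rot: [3.142, 0.0, -0.0]
wrist_force: [-0.5, -0.1, -4.3]
finger_gap: 68.1
```

Emit:
{"fn": "send_rows", "kwargs": {
  "plan": [
    {"travel": [0, 0, 0.4], "delta_rot": [0, 0, 0], "fingers": 1},
    {"travel": [0, 0, 0.4], "delta_rot": [0, 0, 0], "fingers": 1},
    {"travel": [0, 0, 0], "delta_rot": [0, 0, 0], "fingers": 1}
  ]
}}

```text
clock: 6.7
eef_pos: [487.1, -315.5, 59.3]
eef_rot: [3.141, -0.0, -0.0]
wrist_force: [-3.6, 2.4, 5.5]
finger_gap: 67.9
```

Contact made. I'll release and rise, then check the placing and the far disc.

Emit:
{"fn": "send_rows", "kwargs": {
  "plan": [
    {"travel": [0, 0, 0], "delta_rot": [0, 0, 0], "fingers": 0.35},
    {"travel": [0, 0, 0], "delta_rot": [0, 0, 0], "fingers": 0},
    {"travel": [0, 0, 0], "delta_rot": [0, 0, 0], "fingers": -0.6},
    {"travel": [0, 0, 0], "delta_rot": [0, 0, 0], "fingers": -1},
    {"travel": [0, 0, -10], "delta_rot": [0, 0, 0], "fingers": -1},
    {"travel": [0, 0, -25], "delta_rot": [0, 0, 0], "fingers": -1},
    {"travel": [0, 0, -30], "delta_rot": [0, 0, 0], "fingers": -1},
    {"travel": [0, 0, -30], "delta_rot": [0, 0, 0], "fingers": -1},
    {"travel": [-10, -20, -25], "delta_rot": [0, 0, 0], "fingers": -1},
    {"travel": [-10, -45, 0], "delta_rot": [0, 0, 0], "fingers": -1},
    {"travel": [-15, -45, 0], "delta_rot": [0, 0, 0], "fingers": -1},
    {"travel": [-15, -45, 0], "delta_rot": [0, 0, 0], "fingers": -1},
    {"travel": [-4, -27, 0], "delta_rot": [0, 0, 0], "fingers": -1},
    {"travel": [0, 0, 0], "delta_rot": [0, 0, 0], "fingers": -1},
    {"travel": [0, 0, 0], "delta_rot": [0, 0, 0], "fingers": -1}
  ]
}}

```text
clock: 8.57
eef_pos: [433.4, -134.1, 179.1]
eef_rot: [3.141, -0.001, -0.0]
wrist_force: [-0.1, 0.5, -0.0]
finger_gap: 93.9
```

```bash
python3 - <<'E'
from h import *
from tray import fit
for n in("scene","top"):
    k=camera(n)
    for o in lids(k,76,110):
        if o[1][1]<-250: print(n,o)
    print(fit(k,(487,-316),.07))
    H=hsv(k);P=plane(k,5.5)[...,:2]
    r=np.hypot(*(P-[577,-310]).transpose(2,0,1))
    m=(r<56)&(H[...,1]>150)&(H[...,0]>=14)
    if n=="top": print(k["color"][149:165:3,352])
    for b,s,ce in blobs(m,30): Q=P[b];print(" disc",ce.round(),Q.mean(0),np.ptp(Q,0))
    cv2.imwrite(f"pics/b_{n}.png",k["color"][...,::-1])
E
```

```text
scene (array([303., 133.]), array([ 486.4, -303.3]), array([ 484.9, -308.6,   40.9]), 86.1, 154, np.float64(19.0), np.float64(3.6))
(array([ 532.9, -310.1]), np.float64(3.1), 'near', array([ 487.9, -312.5]), 'far', array([ 577.8, -307.6]), np.float64(114.6))
top (array([361., 176.]), array([ 487.1, -312.6]), array([ 487.2, -311.4,   35.6]), 85.7, 423, np.float64(24.0), np.float64(2.5))
(array([ 530.6, -314.7]), np.float64(3.66), 'near', array([ 485.7, -317.6]), 'far', array([ 575.5, -311.9]), np.float64(53.6))
[[253 221  89]
 [253 220  90]
 [253 221  89]
 [253 219  87]
 [253 221  90]
 [253 222  89]]
 disc [352. 153.] [ 574.82367858 -310.79453514] [77.78217875 79.03058941]
```

```bash
python3 - <<'E'
import cv2,numpy as np
t=cv2.imread("pics/b_top.png")[125:215,300:400];s=cv2.imread("pics/b_scene.png")[90:190,240:350]
cv2.imwrite("pics/b.png",np.hstack([cv2.resize(t,(400,360),interpolation=2),cv2.resize(s,(396,360),interpolation=2)]))
E
```

```text
(no output)
```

View pics/b.png

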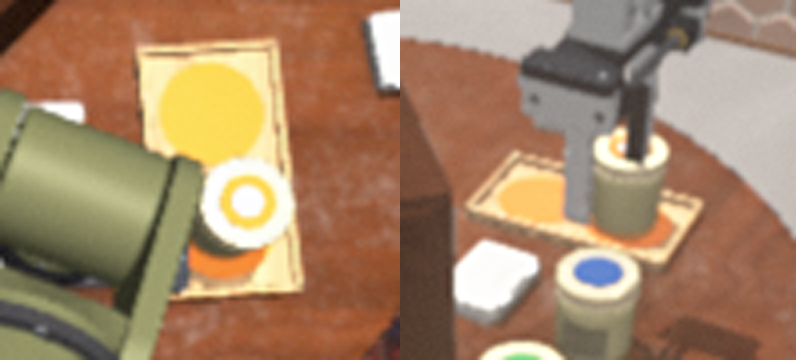

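Right jar stands on the near disc. The dot is at about (248,201) in the left half, and I'll measure it exactly once the arm is clear. Now the older blue jar.

Emit:
{"fn": "send_rows", "kwargs": {
  "plan": [
    {"travel": [0, -20, 0], "delta_rot": [0, 0, 0], "fingers": -1},
    {"travel": [0, -44, 0], "delta_rot": [0, 0, 0], "fingers": -1},
    {"travel": [0, -44, 0], "delta_rot": [0, 0, 0], "fingers": -1},
    {"travel": [0, -44, 0], "delta_rot": [0, 0, 0], "fingers": -1},
    {"travel": [0, -44, 0], "delta_rot": [0, 0, 0], "fingers": -1},
    {"travel": [0, -44, 0], "delta_rot": [0, 0, 0], "fingers": -1},
    {"travel": [0, -44, 0], "delta_rot": [0, 0, 0], "fingers": -1},
    {"travel": [20, -32, 0], "delta_rot": [0, 0, 0], "fingers": -1},
    {"travel": [30, -34, 0], "delta_rot": [0, 0, 0], "fingers": -1},
    {"travel": [30, -34, 0], "delta_rot": [0, 0, 0], "fingers": -1},
    {"travel": [30, -34, 0], "delta_rot": [0, 0, 0], "fingers": -1},
    {"travel": [20, -26, 0], "delta_rot": [0, 0, 0], "fingers": -1},
    {"travel": [9, -10.6, 0], "delta_rot": [0, 0, 0], "fingers": -1},
    {"travel": [0, 0, 0], "delta_rot": [0, 0, 0], "fingers": -1},
    {"travel": [0, 0, 0], "delta_rot": [0, 0, 0], "fingers": -1}
  ]
}}

```text
clock: 10.55
eef_pos: [572.2, 320.3, 178.4]
eef_rot: [3.141, 0.0, -0.001]
wrist_force: [0.0, -0.2, -0.3]
finger_gap: 94.1
```

```bash
cat > dots.py <<'E'
from h import *
def jars(k,zmax=110):
    """lid-fit by dot: saturated pixels + white middle at lid height -> dot centre on lid plane"""
    H=hsv(k);W=world(k);m=(W[...,2]>70)&(W[...,2]<zmax)&(H[...,1]>110)&(H[...,2]>120)&(W[...,0]<640)
    m=cv2.morphologyEx(m.astype(np.uint8),cv2.MORPH_CLOSE,np.ones((3,3)))
    for b,s,ce in blobs(m,60):
        z=np.median(W[b][:,2])
        if W[b][:,1].min()<-400: continue
        P=plane(k,z)[...,:2];cs,_=cv2.findContours(b.astype(np.uint8),0,1)
        f=np.zeros(b.shape,np.uint8);cv2.drawContours(f,cs,-1,1,-1);Q=P[f>0]
        print("  dot",ce.round(),Q.mean(0).round(1),np.ptp(Q,0).round(),round(float(z),1),"hue",np.median(H[...,0][b]))
E
python3 - <<'E'
from dots import *
from tray import fit
for n in("top","scene"):
    k=camera(n);print(n);jars(k);print(fit(k,(487,-316),.07))
    for o in lids(k,78 if n=="top" else 76,110):
        if o[4]<900 and abs(o[1][1])>110:print(" lid",*o[:4])
E
```

```text
top
  dot [362. 175.] [ 489.2 -315. ] [36. 38.] 86.5 hue 23.0
  dot [209. 186.] [461.5 130.9] [39. 38.] 81.6 hue 24.0
  dot [301. 194.] [ 434.3 -136.2] [35. 35.] 81.5 hue 106.0
  dot [253. 196.] [428.7   2.2] [32. 32.] 81.4 hue 69.0
(array([ 530.5, -313.9]), np.float64(3.13), 'near', array([ 485.5, -316.3]), 'far', array([ 575.4, -311.4]), np.float64(73.8))
 lid [361. 176.] [ 487.4 -312.4] [ 487.7 -312.2   34.6] 85.9
 lid [209. 186.] [460.5 131.1] [460.4 131.8  33.8] 81.2
 lid [300. 195.] [ 433.1 -134. ] [ 433.2 -134.4   33.6] 81.2
scene
  dot [237. 218.] [464.2 131.1] [37. 36.] 83.0 hue 24.0
  dot [258. 266.] [348.3 231.5] [38. 38.] 83.2 hue 112.0
(array([ 531.8, -299.3]), np.float64(4.18), 'near', array([ 486.9, -302.6]), 'far', array([ 576.7, -296.1]), np.float64(141.8))
 lid [304. 132.] [ 487.1 -307.5] [ 486.1 -307.4   41.9] 86.9
 lid [295. 166.] [ 434.  -132.9] [ 434.7 -133.    37.2] 82.0
 lid [237. 219.] [462.3 132.5] [462.8 132.1  36.2] 81.9
 lid [149. 252.] [572.8 321.8] [573.  321.5  38.6] 87.1
 lid [258. 266.] [347.3 232.2] [347.6 231.4  35.8] 82.1
```

Emit:
{"fn": "send_rows", "kwargs": {
  "plan": [
    {"travel": [0, 0, 15], "delta_rot": [0, 0, 0], "fingers": -1},
    {"travel": [0, 0, 25], "delta_rot": [0, 0, 0], "fingers": -1},
    {"travel": [0, 0, 25], "delta_rot": [0, 0, 0], "fingers": -1},
    {"travel": [0, 0, 25], "delta_rot": [0, 0, 0], "fingers": -1},
    {"travel": [0, 0, 20], "delta_rot": [0, 0, 0], "fingers": -1},
    {"travel": [0, 0, 10], "delta_rot": [0, 0, 0], "fingers": -1},
    {"travel": [0, 0, 0], "delta_rot": [0, 0, 0], "fingers": -1},
    {"travel": [0, 0, 0], "delta_rot": [0, 0, 0], "fingers": 0},
    {"travel": [0, 0, 0], "delta_rot": [0, 0, 0], "fingers": 0.3},
    {"travel": [0, 0, 0], "delta_rot": [0, 0, 0], "fingers": 0.6},
    {"travel": [0, 0, 0], "delta_rot": [0, 0, 0], "fingers": 1},
    {"travel": [0, 0, 0], "delta_rot": [0, 0, 0], "fingers": 1}
  ]
}}

```text
clock: 12.15
eef_pos: [572.5, 320.9, 59.2]
eef_rot: [3.141, -0.001, -0.0]
wrist_force: [-1.3, -3.2, 5.6]
finger_gap: 67.8
```

Emit:
{"fn": "send_rows", "kwargs": {
  "plan": [
    {"travel": [0, 0, -5], "delta_rot": [0, 0, 0], "fingers": 1},
    {"travel": [0, 0, -15], "delta_rot": [0, 0, 0], "fingers": 1},
    {"travel": [0, 0, -15], "delta_rot": [0, 0, 0], "fingers": 1},
    {"travel": [-8, 2, 0], "delta_rot": [0, 0, 0], "fingers": 1},
    {"travel": [-18, 4, 0], "delta_rot": [0, 0, 0], "fingers": 1},
    {"travel": [-20, 4.4, 0], "delta_rot": [0, 0, 0], "fingers": 1},
    {"travel": [-20, 4, 0], "delta_rot": [0, 0, 0], "fingers": 1},
    {"travel": [-13, 3, 0], "delta_rot": [0, 0, 0], "fingers": 1},
    {"travel": [-5, 1, 0], "delta_rot": [0, 0, 0], "fingers": 1},
    {"travel": [0, 0, 12], "delta_rot": [0, 0, 0], "fingers": 1},
    {"travel": [0, 0, 10], "delta_rot": [0, 0, 0], "fingers": 1},
    {"travel": [0, 0, 6], "delta_rot": [0, 0, 0], "fingers": 1},
    {"travel": [0, 0, 3], "delta_rot": [0, 0, 0], "fingers": 1},
    {"travel": [0, 0, 1.5], "delta_rot": [0, 0, 0], "fingers": 1},
    {"travel": [0, 0, 1], "delta_rot": [0, 0, 0], "fingers": 1},
    {"travel": [0, 0, 0.5], "delta_rot": [0, 0, 0], "fingers": 1},
    {"travel": [0, 0, 0.4], "delta_rot": [0, 0, 0], "fingers": 1},
    {"travel": [0, 0, 0], "delta_rot": [0, 0, 0], "fingers": 1},
    {"travel": [0, 0, 0], "delta_rot": [0, 0, 0], "fingers": 1}
  ]
}}

```text
clock: 14.52
eef_pos: [488.2, 302.8, 59.3]
eef_rot: [-3.141, -0.0, -0.0]
wrist_force: [-0.1, -0.5, -4.3]
finger_gap: 67.9
```

Emit:
{"fn": "send_rows", "kwargs": {
  "plan": [
    {"travel": [0, 0, 0.4], "delta_rot": [0, 0, 0], "fingers": 1},
    {"travel": [0, 0, 0.4], "delta_rot": [0, 0, 0], "fingers": 1},
    {"travel": [0, 0, 0], "delta_rot": [0, 0, 0], "fingers": 1}
  ]
}}

```text
clock: 14.9
eef_pos: [488.3, 302.8, 59.3]
eef_rot: [-3.141, -0.0, -0.0]
wrist_force: [-4.5, -3.1, 6.8]
finger_gap: 68.0
```

Emit:
{"fn": "send_rows", "kwargs": {
  "plan": [
    {"travel": [0, 0, 0], "delta_rot": [0, 0, 0], "fingers": 0.35},
    {"travel": [0, 0, 0], "delta_rot": [0, 0, 0], "fingers": 0},
    {"travel": [0, 0, 0], "delta_rot": [0, 0, 0], "fingers": -0.6},
    {"travel": [0, 0, 0], "delta_rot": [0, 0, 0], "fingers": -1},
    {"travel": [0, 0, -10], "delta_rot": [0, 0, 0], "fingers": -1},
    {"travel": [0, 0, -25], "delta_rot": [0, 0, 0], "fingers": -1},
    {"travel": [0, 0, -30], "delta_rot": [0, 0, 0], "fingers": -1},
    {"travel": [0, 0, -30], "delta_rot": [0, 0, 0], "fingers": -1},
    {"travel": [-5, 20, -25], "delta_rot": [0, 0, 0], "fingers": -1},
    {"travel": [-6, 42, 0], "delta_rot": [0, 0, 0], "fingers": -1},
    {"travel": [-6, 42, 0], "delta_rot": [0, 0, 0], "fingers": -1},
    {"travel": [-6, 42, 0], "delta_rot": [0, 0, 0], "fingers": -1},
    {"travel": [-4, 25, 0], "delta_rot": [0, 0, 0], "fingers": -1},
    {"travel": [0, 0, 0], "delta_rot": [0, 0, 0], "fingers": -1},
    {"travel": [0, 0, 0], "delta_rot": [0, 0, 0], "fingers": -1}
  ]
}}

```text
clock: 16.77
eef_pos: [461.4, 132.3, 178.9]
eef_rot: [-3.141, -0.001, -0.0]
wrist_force: [0.5, -0.2, -0.0]
finger_gap: 94.0
```

```bash
python3 - <<'E'
from dots import *
from tray import fit
for n in("top","scene"):
    k=camera(n);print(n);jars(k);print(fit(k,(488,302),.12))
    for o in lids(k,78 if n=="top" else 76,110):
        if o[4]<900 and abs(o[1][1])>110:print(" lid",*o[:4])
    H=hsv(k);P=plane(k,5.5)[...,:2]
    m=(np.hypot(*(P-[578,314]).transpose(2,0,1))<52)&(H[...,1]>140)&(H[...,0]>=100)&(H[...,0]<125)
    for b,s,ce in blobs(m,60): print(" far disc",P[b].mean(0),np.ptp(P[b],0))
E
```

```text
top
  dot [362. 175.] [ 489.2 -315.1] [36. 38.] 86.1 hue 24.0
  dot [151. 176.] [490.3 303. ] [36. 38.] 85.8 hue 107.0
  dot [301. 194.] [ 434.3 -136.2] [35. 35.] 82.1 hue 106.0
  dot [253. 196.] [428.8   2.1] [32. 32.] 81.7 hue 69.0
(array([532.7, 309.2]), np.float64(7.18), 'near', array([488. , 303.6]), 'far', array([577.3, 314.9]), np.float64(29.6))
 lid [361. 176.] [ 487.7 -312.4] [ 487.8 -312.3   34.7] 85.7
 lid [149. 177.] [487.9 306.4] [487.6 304.6  34.4] 85.5
 lid [300. 195.] [ 432.7 -134.1] [ 432.7 -134.3   33.8] 81.4
 far disc [579.62231232 323.83905909] [74.52216045 65.92760719]
scene
  dot [274. 193.] [431.2   3.4] [33. 29.] 83.1 hue 64.0
  dot [237. 218.] [464.3 131.6] [37. 39.] 83.0 hue 16.0
  dot [183. 260.] [492.6 303.4] [33. 35.] 88.3 hue 109.0
  dot [257. 266.] [348.6 230.7] [43. 43.] 82.9 hue 109.0
(array([536.1, 309.2]), np.float64(7.36), 'near', array([491.5, 303.4]), 'far', array([580.7, 315. ]), np.float64(204.7))
 lid [304. 132.] [ 487.3 -308.1] [ 488.  -308.1   41. ] 86.8
 lid [295. 166.] [ 434.4 -132.9] [ 434.8 -132.4   37.8] 82.0
 lid [237. 219.] [462.4 132.4] [462.4 131.8  35.8] 82.0
 lid [183. 262.] [489.1 305.9] [488.9 305.1  38. ] 87.1
 lid [258. 266.] [347.4 231.9] [348.8 231.9  35.6] 82.1
```

Old_blue is at about (489,304), within 2 mm of its place. Now new_orange.

Emit:
{"fn": "send_rows", "kwargs": {
  "plan": [
    {"travel": [0, 0, 15], "delta_rot": [0, 0, 0], "fingers": -1},
    {"travel": [0, 0, 25], "delta_rot": [0, 0, 0], "fingers": -1},
    {"travel": [0, 0, 25], "delta_rot": [0, 0, 0], "fingers": -1},
    {"travel": [0, 0, 25], "delta_rot": [0, 0, 0], "fingers": -1},
    {"travel": [0, 0, 25], "delta_rot": [0, 0, 0], "fingers": -1},
    {"travel": [0, 0, 10], "delta_rot": [0, 0, 0], "fingers": -1},
    {"travel": [0, 0, 0], "delta_rot": [0, 0, 0], "fingers": -1},
    {"travel": [0, 0, 0], "delta_rot": [0, 0, 0], "fingers": 0},
    {"travel": [0, 0, 0], "delta_rot": [0, 0, 0], "fingers": 0.3},
    {"travel": [0, 0, 0], "delta_rot": [0, 0, 0], "fingers": 0.6},
    {"travel": [0, 0, 0], "delta_rot": [0, 0, 0], "fingers": 1},
    {"travel": [0, 0, 0], "delta_rot": [0, 0, 0], "fingers": 1}
  ]
}}

```text
clock: 18.38
eef_pos: [461.4, 131.7, 54.0]
eef_rot: [3.142, -0.001, -0.0]
wrist_force: [-1.8, -2.4, 6.1]
finger_gap: 67.8
```

Emit:
{"fn": "send_rows", "kwargs": {
  "plan": [
    {"travel": [0, 0, -5], "delta_rot": [0, 0, 0], "fingers": 1},
    {"travel": [0, 0, -15], "delta_rot": [0, 0, 0], "fingers": 1},
    {"travel": [0, 0, -25], "delta_rot": [0, 0, 0], "fingers": 1},
    {"travel": [-8, 0, -35], "delta_rot": [0, 0, 0], "fingers": 1},
    {"travel": [-18, 0, -35], "delta_rot": [0, 0, 0], "fingers": 1},
    {"travel": [-15, 12, -20], "delta_rot": [0, 0, 0], "fingers": 1},
    {"travel": [0, 24, -5], "delta_rot": [0, 0, 0], "fingers": 1},
    {"travel": [0, 34, 0], "delta_rot": [0, 0, 0], "fingers": 1},
    {"travel": [0, 34, 0], "delta_rot": [0, 0, 0], "fingers": 1},
    {"travel": [0, 34, 0], "delta_rot": [0, 0, 0], "fingers": 1},
    {"travel": [0, 34, 0], "delta_rot": [0, 0, 0], "fingers": 1},
    {"travel": [0, 34, 0], "delta_rot": [0, 0, 0], "fingers": 1},
    {"travel": [0, 34, 0], "delta_rot": [0, 0, 0], "fingers": 1},
    {"travel": [10, 34, 0], "delta_rot": [0, 0, 0], "fingers": 1},
    {"travel": [22, 34, 0], "delta_rot": [0, 0, 0], "fingers": 1},
    {"travel": [30, 34, 0], "delta_rot": [0, 0, 0], "fingers": 1},
    {"travel": [30, 34, 0], "delta_rot": [0, 0, 0], "fingers": 1},
    {"travel": [30, 34, 0], "delta_rot": [0, 0, 0], "fingers": 1},
    {"travel": [22, 22, 0], "delta_rot": [0, 0, 0], "fingers": 1},
    {"travel": [10, 8, 0], "delta_rot": [0, 0, 0], "fingers": 1}
  ]
}}

```text
clock: 20.88
eef_pos: [574.5, -309.3, 193.6]
eef_rot: [-3.141, 0.0, -0.001]
wrist_force: [-0.1, 0.3, -2.8]
finger_gap: 67.8
```

Emit:
{"fn": "send_rows", "kwargs": {
  "plan": [
    {"travel": [2, 1.5, 10], "delta_rot": [0, 0, 0], "fingers": 1},
    {"travel": [0, 0, 22], "delta_rot": [0, 0, 0], "fingers": 1},
    {"travel": [0, 0, 25], "delta_rot": [0, 0, 0], "fingers": 1},
    {"travel": [0, 0, 25], "delta_rot": [0, 0, 0], "fingers": 1},
    {"travel": [0, 0, 20], "delta_rot": [0, 0, 0], "fingers": 1},
    {"travel": [0, 0, 13], "delta_rot": [0, 0, 0], "fingers": 1},
    {"travel": [0, 0, 8], "delta_rot": [0, 0, 0], "fingers": 1},
    {"travel": [0, 0, 5], "delta_rot": [0, 0, 0], "fingers": 1},
    {"travel": [0, 0, 3], "delta_rot": [0, 0, 0], "fingers": 1},
    {"travel": [0, 0, 1.5], "delta_rot": [0, 0, 0], "fingers": 1},
    {"travel": [0, 0, 0.6], "delta_rot": [0, 0, 0], "fingers": 1},
    {"travel": [0, 0, 0], "delta_rot": [0, 0, 0], "fingers": 1},
    {"travel": [0, 0, 0], "delta_rot": [0, 0, 0], "fingers": 1}
  ]
}}

```text
clock: 22.5
eef_pos: [576.1, -309.8, 60.5]
eef_rot: [3.141, -0.0, -0.0]
wrist_force: [0.3, 0.4, -4.1]
finger_gap: 67.8
```

Emit:
{"fn": "send_rows", "kwargs": {
  "plan": [
    {"travel": [0, 0, 0.5], "delta_rot": [0, 0, 0], "fingers": 1},
    {"travel": [0, 0, 0.5], "delta_rot": [0, 0, 0], "fingers": 1},
    {"travel": [0, 0, 0.4], "delta_rot": [0, 0, 0], "fingers": 1},
    {"travel": [0, 0, 0], "delta_rot": [0, 0, 0], "fingers": 1}
  ]
}}

```text
clock: 23.0
eef_pos: [576.0, -309.8, 59.0]
eef_rot: [-3.142, -0.0, -0.0]
wrist_force: [-0.3, 1.2, -1.5]
finger_gap: 67.6
```

Emit:
{"fn": "send_rows", "kwargs": {
  "plan": [
    {"travel": [0, 0, 0.3], "delta_rot": [0, 0, 0], "fingers": 1},
    {"travel": [0, 0, 0], "delta_rot": [0, 0, 0], "fingers": 1}
  ]
}}

```text
clock: 23.25
eef_pos: [576.1, -309.8, 59.0]
eef_rot: [3.142, -0.0, -0.0]
wrist_force: [-3.9, 1.5, 4.0]
finger_gap: 67.7
```

Emit:
{"fn": "send_rows", "kwargs": {
  "plan": [
    {"travel": [0, 0, 0], "delta_rot": [0, 0, 0], "fingers": 0.35},
    {"travel": [0, 0, 0], "delta_rot": [0, 0, 0], "fingers": 0},
    {"travel": [0, 0, 0], "delta_rot": [0, 0, 0], "fingers": -0.6},
    {"travel": [0, 0, 0], "delta_rot": [0, 0, 0], "fingers": -1},
    {"travel": [0, 0, -10], "delta_rot": [0, 0, 0], "fingers": -1},
    {"travel": [0, 0, -25], "delta_rot": [0, 0, 0], "fingers": -1},
    {"travel": [0, 0, -30], "delta_rot": [0, 0, 0], "fingers": -1},
    {"travel": [0, 0, -30], "delta_rot": [0, 0, 0], "fingers": -1},
    {"travel": [-15, -15, -25], "delta_rot": [0, 0, 0], "fingers": -1},
    {"travel": [-30, -35, 0], "delta_rot": [0, 0, 0], "fingers": -1},
    {"travel": [-34, -40, 0], "delta_rot": [0, 0, 0], "fingers": -1},
    {"travel": [-34, -40, 0], "delta_rot": [0, 0, 0], "fingers": -1},
    {"travel": [-21, -32, 0], "delta_rot": [0, 0, 0], "fingers": -1},
    {"travel": [-8, -14, 0], "delta_rot": [0, 0, 0], "fingers": -1},
    {"travel": [0, 0, 0], "delta_rot": [0, 0, 0], "fingers": -1},
    {"travel": [0, 0, 0], "delta_rot": [0, 0, 0], "fingers": -1}
  ]
}}

```text
clock: 25.25
eef_pos: [434.8, -134.5, 178.8]
eef_rot: [3.141, -0.0, -0.001]
wrist_force: [-0.3, 0.2, -0.7]
finger_gap: 94.1
```

Emit:
{"fn": "send_rows", "kwargs": {
  "plan": [
    {"travel": [0, 0, 15], "delta_rot": [0, 0, 0], "fingers": -1},
    {"travel": [0, 0, 25], "delta_rot": [0, 0, 0], "fingers": -1},
    {"travel": [0, 0, 25], "delta_rot": [0, 0, 0], "fingers": -1},
    {"travel": [0, 0, 25], "delta_rot": [0, 0, 0], "fingers": -1},
    {"travel": [0, 0, 25], "delta_rot": [0, 0, 0], "fingers": -1},
    {"travel": [0, 0, 10], "delta_rot": [0, 0, 0], "fingers": -1},
    {"travel": [0, 0, 0], "delta_rot": [0, 0, 0], "fingers": -1},
    {"travel": [0, 0, 0], "delta_rot": [0, 0, 0], "fingers": 0},
    {"travel": [0, 0, 0], "delta_rot": [0, 0, 0], "fingers": 0.3},
    {"travel": [0, 0, 0], "delta_rot": [0, 0, 0], "fingers": 0.6},
    {"travel": [0, 0, 0], "delta_rot": [0, 0, 0], "fingers": 1},
    {"travel": [0, 0, 0], "delta_rot": [0, 0, 0], "fingers": 1}
  ]
}}

```text
clock: 26.75
eef_pos: [434.5, -134.1, 54.2]
eef_rot: [3.141, -0.001, -0.0]
wrist_force: [-1.6, -2.8, 6.9]
finger_gap: 67.9
```

Emit:
{"fn": "send_rows", "kwargs": {
  "plan": [
    {"travel": [0, 0, -5], "delta_rot": [0, 0, 0], "fingers": 1},
    {"travel": [0, 0, -15], "delta_rot": [0, 0, 0], "fingers": 1},
    {"travel": [0, 0, -25], "delta_rot": [0, 0, 0], "fingers": 1},
    {"travel": [-4, 0, -35], "delta_rot": [0, 0, 0], "fingers": 1},
    {"travel": [-6, 0, -35], "delta_rot": [0, 0, 0], "fingers": 1},
    {"travel": [-4, -12, -20], "delta_rot": [0, 0, 0], "fingers": 1},
    {"travel": [0, -24, -5], "delta_rot": [0, 0, 0], "fingers": 1},
    {"travel": [0, -34, 0], "delta_rot": [0, 0, 0], "fingers": 1},
    {"travel": [0, -34, 0], "delta_rot": [0, 0, 0], "fingers": 1},
    {"travel": [0, -34, 0], "delta_rot": [0, 0, 0], "fingers": 1},
    {"travel": [0, -34, 0], "delta_rot": [0, 0, 0], "fingers": 1},
    {"travel": [0, -34, 0], "delta_rot": [0, 0, 0], "fingers": 1},
    {"travel": [0, -34, 0], "delta_rot": [0, 0, 0], "fingers": 1},
    {"travel": [10, -34, 0], "delta_rot": [0, 0, 0], "fingers": 1},
    {"travel": [22, -34, 0], "delta_rot": [0, 0, 0], "fingers": 1},
    {"travel": [30, -34, 0], "delta_rot": [0, 0, 0], "fingers": 1},
    {"travel": [30, -34, 0], "delta_rot": [0, 0, 0], "fingers": 1},
    {"travel": [30, -34, 0], "delta_rot": [0, 0, 0], "fingers": 1},
    {"travel": [24, -26, 0], "delta_rot": [0, 0, 0], "fingers": 1},
    {"travel": [12, -13, 0], "delta_rot": [0, 0, 0], "fingers": 1}
  ]
}}

```text
clock: 29.25
eef_pos: [578.5, 316.4, 193.7]
eef_rot: [3.141, 0.001, 0.001]
wrist_force: [-0.0, -0.5, -4.0]
finger_gap: 67.6
```

Emit:
{"fn": "send_rows", "kwargs": {
  "plan": [
    {"travel": [0, 0, 10], "delta_rot": [0, 0, 0], "fingers": 1},
    {"travel": [0, 0, 22], "delta_rot": [0, 0, 0], "fingers": 1},
    {"travel": [0, 0, 25], "delta_rot": [0, 0, 0], "fingers": 1},
    {"travel": [0, 0, 25], "delta_rot": [0, 0, 0], "fingers": 1},
    {"travel": [0, 0, 20], "delta_rot": [0, 0, 0], "fingers": 1},
    {"travel": [0, 0, 13], "delta_rot": [0, 0, 0], "fingers": 1},
    {"travel": [0, 0, 8], "delta_rot": [0, 0, 0], "fingers": 1},
    {"travel": [0, 0, 5], "delta_rot": [0, 0, 0], "fingers": 1},
    {"travel": [0, 0, 3], "delta_rot": [0, 0, 0], "fingers": 1},
    {"travel": [0, 0, 1.5], "delta_rot": [0, 0, 0], "fingers": 1},
    {"travel": [0, 0, 0.6], "delta_rot": [0, 0, 0], "fingers": 1},
    {"travel": [0, 0, 0.5], "delta_rot": [0, 0, 0], "fingers": 1},
    {"travel": [0, 0, 0.4], "delta_rot": [0, 0, 0], "fingers": 1},
    {"travel": [0, 0, 0], "delta_rot": [0, 0, 0], "fingers": 1},
    {"travel": [0, 0, 0], "delta_rot": [0, 0, 0], "fingers": 1}
  ]
}}

```text
clock: 31.12
eef_pos: [578.2, 315.2, 59.7]
eef_rot: [-3.142, -0.0, -0.0]
wrist_force: [0.1, 0.6, -3.8]
finger_gap: 68.3
```

Emit:
{"fn": "send_rows", "kwargs": {
  "plan": [
    {"travel": [0, 0, 0.4], "delta_rot": [0, 0, 0], "fingers": 1},
    {"travel": [0, 0, 0.3], "delta_rot": [0, 0, 0], "fingers": 1},
    {"travel": [0, 0, 0], "delta_rot": [0, 0, 0], "fingers": 1}
  ]
}}

```text
clock: 31.5
eef_pos: [578.2, 315.3, 59.3]
eef_rot: [-3.142, -0.0, -0.0]
wrist_force: [-2.1, -1.6, 1.6]
finger_gap: 67.7
```

Contact made. I'll release, rise, and withdraw toward the robot so both trays can be seen.

Emit:
{"fn": "send_rows", "kwargs": {
  "plan": [
    {"travel": [0, 0, 0], "delta_rot": [0, 0, 0], "fingers": 0.35},
    {"travel": [0, 0, 0], "delta_rot": [0, 0, 0], "fingers": 0},
    {"travel": [0, 0, 0], "delta_rot": [0, 0, 0], "fingers": -0.6},
    {"travel": [0, 0, 0], "delta_rot": [0, 0, 0], "fingers": -1},
    {"travel": [0, 0, -10], "delta_rot": [0, 0, 0], "fingers": -1},
    {"travel": [0, 0, -25], "delta_rot": [0, 0, 0], "fingers": -1},
    {"travel": [0, 0, -30], "delta_rot": [0, 0, 0], "fingers": -1},
    {"travel": [0, 0, -30], "delta_rot": [0, 0, 0], "fingers": -1},
    {"travel": [-15, 20, -25], "delta_rot": [0, 0, 0], "fingers": -1},
    {"travel": [-30, 40, -20], "delta_rot": [0, 0, 0], "fingers": -1},
    {"travel": [-35, 45, 0], "delta_rot": [0, 0, 0], "fingers": -1},
    {"travel": [-35, 45, 0], "delta_rot": [0, 0, 0], "fingers": -1},
    {"travel": [-35, 45, 0], "delta_rot": [0, 0, 0], "fingers": -1},
    {"travel": [-35, 45, 0], "delta_rot": [0, 0, 0], "fingers": -1},
    {"travel": [-35, 45, 0], "delta_rot": [0, 0, 0], "fingers": -1},
    {"travel": [-20, 25, 0], "delta_rot": [0, 0, 0], "fingers": -1},
    {"travel": [0, 0, 0], "delta_rot": [0, 0, 0], "fingers": -1},
    {"travel": [0, 0, 0], "delta_rot": [0, 0, 0], "fingers": -1}
  ]
}}

```text
clock: 33.75
eef_pos: [338.6, 5.5, 199.5]
eef_rot: [3.142, -0.001, -0.001]
wrist_force: [-0.7, 0.3, -0.2]
finger_gap: 94.0
```

```bash
python3 - <<'E'
from dots import *
from tray import fit
for n in("top","scene"):
    k=camera(n);print(n);jars(k);print(fit(k,(488,302),.12));print(fit(k,(487,-316),.07))
    for o in lids(k,78 if n=="top" else 76,110):
        if o[4]<900:print(" lid",*o[:4])
    im=k["color"][...,::-1]
    if n=="top":t=im[125:215,120:400]
    else:s=im[90:310,110:350]
cv2.imwrite("pics/f.png",np.vstack([cv2.resize(t,(780,250),interpolation=2),np.pad(cv2.resize(s,(380,348),interpolation=2),((0,0),(0,400),(0,0)))]))
E
```

```text
top
  dot [147. 147.] [577.6 315.7] [37. 36.] 86.4 hue 106.0
  dot [358. 146.] [ 576.8 -309.3] [37. 36.] 86.1 hue 24.0
  dot [362. 175.] [ 489.2 -315.1] [36. 38.] 86.3 hue 24.0
  dot [151. 176.] [490.1 302.9] [36. 38.] 86.4 hue 107.0
  dot [253. 196.] [429.2   1.9] [30. 32.] 81.8 hue 69.0
  dot [175. 225.] [346.2 230.3] [43. 44.] 81.2 hue 107.0
(array([532.6, 308.2]), np.float64(7.27), 'near', array([488. , 302.5]), 'far', array([577.2, 313.9]), np.float64(90.9))
(array([ 530.4, -313.9]), np.float64(3.22), 'near', array([ 485.4, -316.5]), 'far', array([ 575.3, -311.4]), np.float64(82.7))
 lid [258. 147.] [573.1 -12.6] [636.5 -27.6 133. ] 98.4
 lid [147. 148.] [576.2 316.1] [576.2 315.2  34.9] 85.6
 lid [357. 147.] [ 574.6 -306.8] [ 573.9 -307.8   35. ] 85.7
 lid [361. 176.] [ 487.6 -312.5] [ 487.7 -312.5   34.5] 85.7
 lid [150. 177.] [488.2 303.4] [488.4 303.5  34.7] 85.5
 lid [253. 194.] [435.    2.5] [428.5   3.5  33.5] 81.3
 lid [174. 226.] [345.2 231.8] [345.4 230.8  33.8] 81.2
scene
  dot [274. 193.] [431.2   3.2] [33. 31.] 83.4 hue 65.0
  dot [148. 249.] [580.7 315.8] [34. 34.] 88.1 hue 109.0
  dot [183. 261.] [492.6 303.3] [35. 35.] 88.0 hue 110.0
  dot [257. 265.] [348.9 230.5] [43. 43.] 82.6 hue 110.0
(array([535.4, 309.5]), np.float64(7.84), 'near', array([490.9, 303.3]), 'far', array([580. , 315.6]), np.float64(251.5))
(array([ 536., -309.]), np.float64(4.33), 'near', array([ 491.1, -312.4]), 'far', array([ 580.9, -305.6]), np.float64(38.6))
 lid [279. 126.] [ 573.3 -302.4] [ 572.6 -301.3   44.1] 86.8
 lid [221. 179.] [573.6  35.6] [575.8  29.8  97.3] 94.4
 lid [274. 194.] [429.6   4.5] [431.3   4.3  36.6] 82.1
 lid [149. 250.] [576.2 317.9] [575.8 317.1  38.8] 87.0
 lid [183. 262.] [488.9 305.8] [489.8 306.3  38.4] 86.9
 lid [258. 266.] [347.2 232.2] [348.3 232.4  36.4] 82.0
```

View pics/f.png

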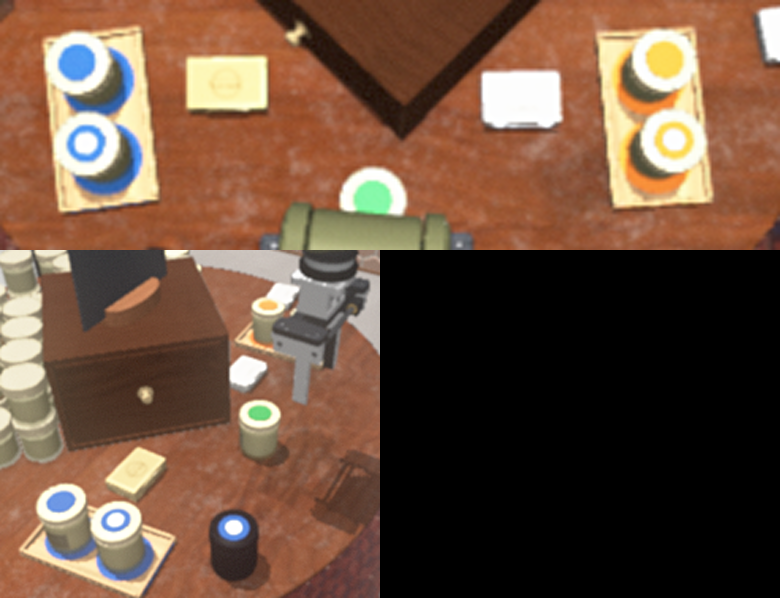

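All four jars are upright on their discs: within about 2 mm in the blue tray, and about 1–4 mm in the orange one. The green jar, black jar, tin and cards are where they were. Handing in.

```bash
python3 -c "
from cell import manip
print(manip.sign_off())"
```

```text
the job is handed in; nothing more can be done
None
```

Both trays are restocked. In each one I brought the older jar forward to the near place, then stood the new jar of that colour on the far place behind it. I handed the job in at about 34 s of the 112 s allowed.

- **Setting down:** I lowered every jar in sub-millimetre steps at the end. Wrist force read under 10 N at every check.
- **Position:** The last top picture puts the blue jars within about 2 mm of the disc centres. The orange jars come out 2–4 mm off by their dots and about 4–5 mm off by their lid outlines. The 84 mm discs leave 8 mm around each jar.
- **Upright:** Lid heights of about 86 mm match jars standing upright on the tray floors.
- **Left alone:** The green-dotted and black jars measured the same as at the start. In the pictures the tin and card box had not moved. The gripper was clear of everything.
- **Disagreement:** The side camera read the orange tray and jars 3–9 mm differently from the top camera, partly because the gripper blocked its view. I relied on the top camera and the arm's own readings there.

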